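# Pressurise the gauge's station through the gated selector

### The arm

A 7-joint arm with a two-finger parallel gripper is mounted at the origin on the work surface. World frame = base frame: x ahead of the robot, y to its left, z up, the work surface at z = 0. Lengths are in m, angles in rad, forces in N, time in s.
With the tool pointing down it reaches from about 0.35 to 0.9 m from the base axis. Payload 8.1 kg.
Tool frame: the origin (TCP) lies at the very end of the fingers, on their centre line; the grasp point (between the pads) lies 19 mm behind it; z points along the fingers, y is the line along which they close (so a half turn about z gives the same grasp; the last joint's range is limited). The gripper opens to 85 mm and grips with 20 to 120 N. Pads are 22 mm wide; open, the fingers measure 114 mm over their backs; the gripper's body (76 mm by 85 mm) begins 54 mm behind the grasp point. The pads swing forward as they close: fully open they stand 13 mm farther back than shut.
Start: joints at [-1.44, 0.434, 0.025, 1.573, -0.012, 1.134, -0.075], TCP at [0.145, 0.608, 0.231] pointing down, gripper open.
Joint ranges: [-2.62, 2.62], [-0.44, 2.09], [-1.27, 1.32], [0.08, 2.57], [-1.32, 4.46], [0.12, 2], [-2.74, 2.74]. Speed limits (rad/s): [2.22, 2.22, 3.01, 3.01, 3.14, 3.14, 3.14].

### API

Orientations are given as a 3x3 rotation matrix whose columns are the frame's x, y, z axes.
In Python, from station import telemetry, optics, manip gives the robot as it stands. The module is installed in compiled form; this text tells all that it offers.
- The arm moves only by the tool send_rows, never from a script. Its argument "targets" is a list of rows, each an object with "xyz": the shift along the world's x, y, z scaled (see below), a list of three; "rotation": the turn, a rotation vector about the world's x, y, z scaled (see below), a list of three; "hand": the closure, from 0 (fully open) to 1 (shut). In form: [{"xyz": [dx, dy, dz], "rotation": [wx, wy, wz], "hand": hand}, ...]. A call has 1 to 5 rows; each row shifts and turns the commanded pose from where the row before left it; what a row does not reach is not made up. The controller multiplies each number of a shift by 3 cm and each number of a turn by 6 degrees. A row lasts 1/8 s, in which the tool goes at most 62.5 mm and 10.7 degrees, less where a joint would pass 70% of its speed; a pose out of reach is approached as far as the arm can. A call with a number of a shift or a turn outside -1 to 1 is refused whole. A call with a gripper value outside its range is refused whole. The fingers move at their own pace and stop on an object; the grip force is fixed at half the most. Time passes only in rows, so rows that do not move let the fingers close. It gives the time, the measured TCP pose, the force, the opening and the grip force at its end, in the units of the state.
- telemetry.sense(): the state, without advancing time (a new reading comes with each control period).
- optics.camera(name): name is "scene" or "top" or "wrist"; returns a dict with "image" (420x560x3 uint8, blue, green, red), "range_z" (420x560 float32, m along the optical axis (not along the pixel's ray), 0 where there is no reading), "K" (3x3 intrinsics, pixels), "T" (4x4, takes a point from camera to world coordinates). Camera axes: x right, y up, looking along -z (the intrinsics and any distortion apply to the point x, -y, -z); pixel columns grow to the right and rows downward; lengths in m; the calibration is good to about 2 mm. A picture is of the moment at which its call begins.
- manip.finish_job(): hands the job in; it is judged then, once.
The state is a dict: "time": time; "joint_pos": joint angles; "joint_vel": joint speeds; "tau": joint torques, N m; "tool_pos": TCP position; "tcp_rot": TCP orientation; "contact_force": force on the tool from outside, world axes, zero at the start; "wrist_torque": the same for the moment, N m; "opening": finger opening in m; "finger_force": force on a finger pad.
Only numpy, scipy, OpenCV 4.12 (cv2) and the standard library are available. Lean on these libraries where they do the work, as an engineer would, in place of code of your own. Each camera call takes 0.05 s, during which the arm holds its last target. There are 200 camera calls.

### The job

A dial gauge is screwed onto one of the two stations on top of the pressure comparator; the other station is closed with a blanking plug. Push the selector lever with your fingertips out of its park notch, across to the gauge's side and fully home into the far slot there, so that this station is put under pressure; do not let it go into any other slot on the way, and do not force it against the gate. Only push the knob from outside, never taking it between the fingers, and leave the screw-press handle and everything else on the deck and bench as it is.

Things in the scene. Friction and masses are not known exactly. Their poses are not given: they have to be found in the camera images.
- comparator: two-station pressure comparator, fixed: cream steel case 300 mm (x) by 400 mm (y), flat deck 120 mm above the bench, on a red drip tray with a brass hand pump on its right. Origin on the bench under the case's centre. x points away from the operator (far), y to its left, z up; the screw-press handle is on its -x face. The stations are two steel couplers on the deck at x = 90, y = +155 (left) and -155 mm (right)
- gate (a point): centre of the steel gate plate on the grey selector housing (112 mm square), 161 mm above the bench, straight above the lever's pivot. A cross slot runs along the comparator's y; five slots open from it: far left, far right, near left, near right and the park notch at near centre (no far centre slot). Slots are 14 mm wide, left and right ones 26 mm from the centre; all end 33 mm from the centre
- station_left (a point): top of the left coupler (comparator's +y), 190 mm above the bench. The far left slot puts this station under pressure, the near left slot vents it; the lever in the cross slot isolates both
- station_right (a point): top of the right coupler (comparator's -y), 190 mm above the bench. The far right slot puts this station under pressure, the near right slot vents it
- lever_pivot (a point): fixed point about which the selector lever tilts, on the comparator at x = -30 mm, y = 0, 80 mm above the bench (inside the case)
- selector_lever: the selector lever: steel rod of 10 mm diameter with a black ball knob of 34 mm diameter, the ball's centre 155 mm from the pivot along the rod. Origin at the pivot, z along the rod to the knob. It stands up through the gate plate and starts in the park notch, leaning towards the operator. It has no spring: friction holds it wherever it is left, a sideways push of about 2 to 5 N at the knob moves it, and the edges of the gate stop it
- knob (a point): centre of the lever's ball knob (34 mm diameter), about 235 mm above the bench when the lever is upright and down to about 215 mm in the corner slots
- lever_fore (a joint): tilt of the lever along the comparator's x, rad: 0 upright (in the cross slot, with about 0.03 of play), positive leaning far (away from the operator); about +0.32 at the end of a far slot and about -0.32 at the end of a near slot or of the park notch
- lever_side (a joint): tilt of the lever along the comparator's y, rad: 0 centre, positive to the comparator's left; about +0.33 in line with the left slots, -0.33 in line with the right slots
- gauge: pressure gauge, steel case of 80 mm diameter and 38 mm thick with a white dial, standing fixed on one of the two stations. Origin at the foot of its stem, on the coupler's top; the dial centre is 60 mm higher; top 290 mm above the bench
- plug: dark blanking plug, 34 mm across and 26 mm high, fixed on the other station. Origin at its underside, on the coupler's top
- press_ball (a point): one ball end of the screw-press handle: three raked arms of 79 mm radius on the front of the comparator, hub 85 mm above the bench, reaching 95 mm out of the front face. The handle turns stiffly; it is to be left alone
- adaptor: loose bystander on the deck: brass adaptor, 30 mm diameter, 56 mm high; origin at its underside
- seal_jar: loose bystander on the deck: small glass jar, 42 mm diameter, 46 mm high; origin at its underside
- wrench: loose bystander lying on the deck: open-end wrench 150 mm long; origin at the middle of its underside
- disc: loose bystander on the bench: steel weight disc of 88 mm diameter, 26 mm high; origin at its underside
- spare_gauge: loose bystander on the bench, not the gauge under test: small gauge lying on its back, 64 mm diameter, 30 mm high; origin at its underside
- oil_bottle: loose bystander on the bench: white bottle 66 mm diameter, 160 mm high; origin at its underside
- screwdriver: loose bystander lying on the bench: screwdriver; origin at the middle of its underside

How it is judged:
On the way, in this order (a step that is already met when the one before it is completed fails the run):
1. the lever has left the park notch and stands in the cross slot (value of joint lever_fore between -0.08 and 0.12 rad and value of joint lever_side between -0.2 and 0.2 rad), for 0.05 s.
2. the lever has been pushed across to the gauge's side (((y of gauge in the frame of comparator above 0 m and value of joint lever_side above 0.27 rad) or (not (y of gauge in the frame of comparator above 0 m) and value of joint lever_side below -0.27 rad))), for 0.05 s.
At the end, for the whole second after the job is handed in: the lever rests in the far slot on the gauge's side, pushed home: tilted far by more than 0.27 rad (the slot's end stops it at about 0.32) and to the gauge's side by more than 0.27 rad, at rest (((y of gauge in the frame of comparator above 0 m and value of joint each of lever_side, lever_fore above 0.27 rad and value of joint lever_fore below 0.45 rad and velocity of joint lever_fore between -0.05 and 0.05 rad/s) or (not (y of gauge in the frame of comparator above 0 m) and value of joint lever_side below -0.27 rad and value of joint lever_fore between 0.27 and 0.45 rad and velocity of joint lever_fore between -0.05 and 0.05 rad/s))); the robot touches nothing.
It fails at once if the lever goes into a near (vent) slot or into the far slot of the plugged station ((value of joint lever_fore below -0.12 rad and (value of joint lever_side above 0.2 rad or value of joint lever_side below -0.2 rad)) or ((y of gauge in the frame of comparator above 0 m and value of joint lever_side below -0.2 rad and value of joint lever_fore above 0.12 rad) or (not (y of gauge in the frame of comparator above 0 m) and value of joint lever_side above 0.2 rad and value of joint lever_fore above 0.12 rad))).
It fails at once if the lever is taken between the fingers (x of the grasp point in the frame of selector_lever between -0.012 and 0.012 m and y of the grasp point in the frame of selector_lever between -0.012 and 0.012 m and z of the grasp point in the frame of selector_lever below 0.178 m and contact force between the fingers and selector_lever above 0.5 N).
It fails at once if the lever is forced with more than 60 N (contact force between the fingers and selector_lever above 60 N).
It fails at once if the screw-press handle is turned (distance of press_ball from where it was at the start of the episode above 0.015 m).
It fails at once if a loose thing on the deck or bench is displaced by more than 20 mm or tipped over (distance of any of adaptor, seal_jar, wrench, disc, spare_gauge, oil_bottle, screwdriver from where it was at the start of the episode above 0.02 m or angle between any of adaptor, seal_jar, oil_bottle's own z axis and vertical above 0.5 rad).
It also fails if it takes over 51 s, if anything falls off the work surface, if the arm or the gripper's body presses on something with over 40 N, if the wrist force passes 120 N, or if a joint passes its speed limit or range.

## Working session

There is one attempt and no reset: what is moved stays moved. The work goes in short steps, Python scripts to look and compute and a tool call to move; the robot and the scene stay as the last step left them, time stands still between calls to the robot, and variables do not carry over. Pictures are saved under pics/ and viewed, at most 10 in all, crops included, and the job is handed in when it is done.

Besides the shell and the picture viewer there is one more tool, called after "Emit:" as name(argument=value, ...) on one line, values as JSON. send_rows: Moves the arm, as the interface text tells. Shifts and turns lie within -1 to 1; 1 stands for 3 cm of shift or 6 degrees of turn. Its arguments: {"type":"object","properties":{"targets":{"type":"array","items":{"type":"object","properties":{"xyz":{"type":"array","items":{"type":"number","minimum":-1,"maximum":1}},"rotation":{"type":"array","items":{"type":"number","minimum":-1,"maximum":1}},"hand":{"type":"number"}}}}},"required":["targets"]}

```bash
mkdir -p pics
cat > h.py <<'E'
import numpy as np, cv2
from station import telemetry, optics, manip
def cap(n):
    c=optics.camera(n); return c
def cloud(c):
    K,T,z=c["K"],c["T"],c["range_z"]
    v,u=np.indices(z.shape)
    P=np.stack([(u-K[0,2])/K[0,0]*z,-(v-K[1,2])/K[1,1]*z,-z,np.ones_like(z)],-1)
    return (P@T.T)[...,:3]
E
python3 - <<'E'
from h import *
for n in("scene","top"):
    c=cap(n); cv2.imwrite(f"pics/{n}0.png",c["image"]); np.savez(f"{n}0.npz",**c); print(c["K"],c["T"].round(3))
s=telemetry.sense(); print(s["time"],s["tool_pos"],s["tcp_rot"],s["opening"])
E
```

```text
[[439.46804969   0.         274.37006245]
 [  0.         439.46804969 208.42033697]
 [  0.           0.           1.        ]] [[-8.470e-01 -4.100e-01  3.380e-01  9.970e-01]
 [ 5.310e-01 -6.550e-01  5.370e-01  6.640e-01]
 [ 1.000e-03  6.340e-01  7.730e-01  1.146e+00]
 [ 0.000e+00  0.000e+00  0.000e+00  1.000e+00]]
[[498.29617927   0.         280.20832724]
 [  0.         498.29617927 206.9091215 ]
 [  0.           0.           1.        ]] [[ 0.027  0.996 -0.088  0.439]
 [-1.     0.027  0.    -0.032]
 [ 0.002  0.088  0.996  1.693]
 [ 0.     0.     0.     1.   ]]
0.1 [0.14473932 0.60755198 0.23061093] [[-9.72771346e-01  2.31766834e-01 -2.08911954e-04]
 [ 2.31766900e-01  9.72770391e-01 -1.36781114e-03]
 [-1.13789895e-04 -1.37898636e-03 -9.99999043e-01]] 0.08525688893172907
```

View pics/scene0.png

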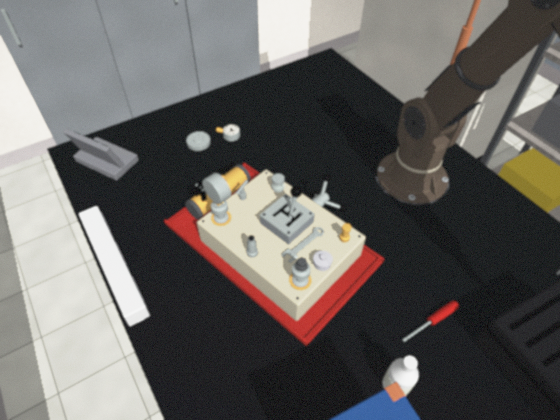

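View pics/top0.png

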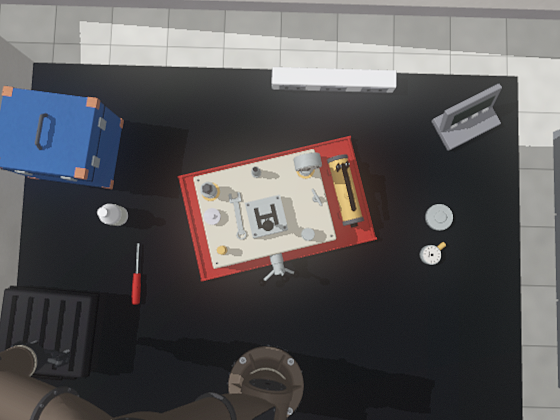

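The gauge (white and steel) stands on the right station, at about (307,162) in the top view. The plug is on the left station at (208,188). The lever leans towards the robot at about (267,225). Next I'll measure the poses.

Run:
```python
from h import *
D={n:dict(np.load(f"{n}0.npz")) for n in("top","scene")}
c=D["top"];P=cloud(c);im=c["image"].astype(int)
z=P[...,2]; roi=np.zeros(z.shape,bool); roi[130:290,170:390]=1
hsv=cv2.cvtColor(c["image"],cv2.COLOR_BGR2HSV)
m=roi&(abs(z-.12)<.008)
r=cv2.minAreaRect(P[m][:,:2].astype(np.float32)); print("deck",r)
m2=roi&(abs(z-.161)<.005)
b=cv2.connectedComponentsWithStats(m2.astype(np.uint8))
i=1+np.argmax(b[2][1:,4]); print("gate",b[2][i],cv2.minAreaRect(P[b[1]==i][:,:2].astype(np.float32)))
yaw=[a for a in(np.radians(r[2]),np.radians(r[2]-90)) if abs(a)<.8][0]
x,y=r[0]; R=np.array([[np.cos(yaw),-np.sin(yaw)],[np.sin(yaw),np.cos(yaw)]])
print("yaw",yaw)
for n in D:
    Q=cloud(D[n]); q=(Q[...,:2]-r[0])@R
    k=(abs(q[...,0]+.06)<.06)&(abs(q[...,1])<.05)&(Q[...,2]>.2)&(Q[...,2]<.26)
    A=Q[k]; M=np.c_[2*A,np.ones(len(A))]; s=np.linalg.lstsq(M,(A**2).sum(1),rcond=None)[0]
    print(n,len(A),"knob sphere",s[:3],np.sqrt(s[3]+s[:3]@s[:3]),"comp",(s[:2]-r[0])@R,"mean",A.mean(0),"zmax",A[:,2].max())
    for t in(155,-155):
        k=(np.hypot(q[...,0]-.09,q[...,1]-t/1000)<.045)&(Q[...,2]>.195)&(Q[...,2]<.32); print(t,Q[k][:,2].max(),Q[k].mean(0))
    f=lambda px,py:(np.array([px,py])@R.T+r[0]).round(4)
print("gatecalc",f(-.03,0))
k=np.s_[140:290,180:380]; cv2.imwrite("pics/topcrop.png",cv2.resize(c["image"][k],None,fx=4,fy=4,interpolation=3))
```

```text
deck ((0.5555276870727539, -0.03164812922477722), (0.36321359872817993, 0.4863949418067932), 14.858380317687988)
gate [245 194  43  44 800] ((0.5463758707046509, 0.010671854019165039), (0.1122414618730545, 0.11206861585378647), 15.071672439575195)
yaw 0.25932765805717645
top 75 knob sphere [0.51338084 0.00115549 0.23545208] 0.013882427741813707 comp [-0.03232571  0.0425145 ] mean [ 0.51378941 -0.00121861  0.24263392] zmax 0.2522048994192878
155 0.21871900665441002 [0.61846374 0.18032659 0.20822638]
-155 0.29182463892323685 [ 0.69646001 -0.13102037  0.27235002]
scene 47 knob sphere [0.51208809 0.00886289 0.22723008] 0.02005386361930404 comp [-0.03159882  0.05029568] mean [0.52150649 0.00526689 0.2374228 ] zmax 0.24927057072292325Traceback (most recent call last):
  File "<stdin>", line 20, in <module>
    return umr_maximum(a, axis, None, out, keepdims, initial, where)
ValueError: zero-size array to reduction operation maximum which has no identity
```

```bash
cat >> h.py <<'E'
G=np.array([.5464,.0107]); YAW=np.radians(15.0)
R=np.array([[np.cos(YAW),-np.sin(YAW)],[np.sin(YAW),np.cos(YAW)]])
def toC(p): return (np.asarray(p)[...,:2]-G)@R      # relative to gate centre, comparator axes
def toW(p): return np.asarray(p)@R.T+G
def knob(c):
    Q=cloud(c);q=toC(Q)
    k=(abs(q[...,0])<.085)&(abs(q[...,1])<.085)&(Q[...,2]>.205)&(Q[...,2]<.262)&(c["image"].max(-1)<90)
    A=Q[k]
    from scipy.optimize import least_squares
    s=least_squares(lambda s:np.linalg.norm(A-s,axis=1)-.017,A.mean(0)-[0,0,.01],loss="soft_l1",f_scale=.002).x
    return len(A),toC(s).round(4),s.round(4)
E
python3 - <<'E'
from h import *
for n in("top","scene"):
    c=dict(np.load(f"{n}0.npz")); print(n,knob(c))
    Q=cloud(c);q=toC(Q)
    for t in(.155,-.155):
        k=(abs(q[...,0]-.12)<.06)&(abs(q[...,1]-t)<.06)&(Q[...,2]>.2)&(Q[...,2]<.32); print(t,k.sum(),Q[k][:,2].max() if k.any() else 0,np.median(q[k],0))
    if n=="top": k=np.s_[140:290,180:380]
    else: k=np.s_[160:310,180:380]
    cv2.imwrite(f"pics/{n}crop.png",cv2.resize(c["image"][k],None,fx=4,fy=4,interpolation=3))
print(toW([-.115,0]),toW([-.084,0]),toW([0,.04]))
E
```

```text
top (84, array([-0.0341, -0.0002]), array([0.5135, 0.0017, 0.2308]))
0.155 69 0.22155416491773194 [0.11773447 0.15336746]
-0.155 438 0.29570596265978244 [ 0.11466499 -0.15212725]
scene (95, array([-0.0325,  0.0053]), array([0.5136, 0.0074, 0.2304]))
0.155 105 0.22104647601672878 [0.12458116 0.16250807]
-0.155 598 0.2927746967731518 [ 0.1335477  -0.13584515]
[ 0.43531853 -0.01906419] [ 0.46526223 -0.0110408 ] [0.53604724 0.04933703]
```

View pics/topcrop.png

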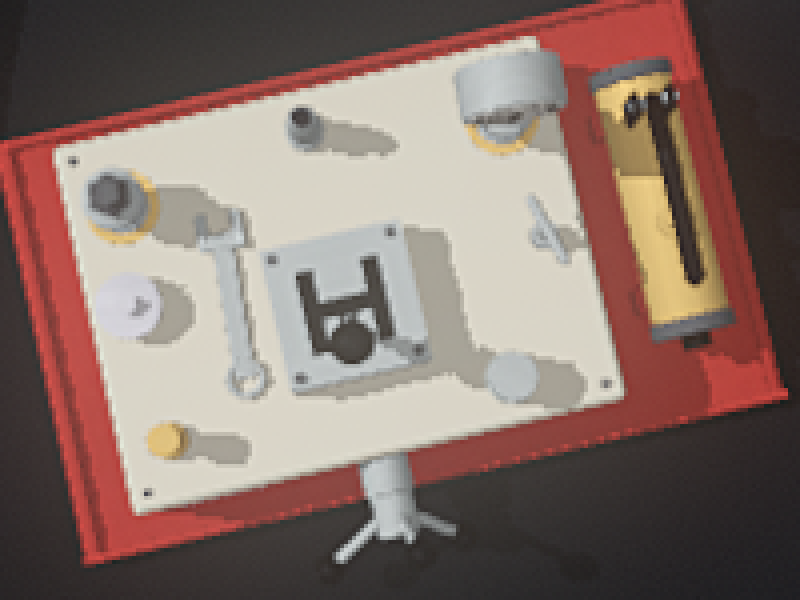

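The top crop confirms it: gauge dial at crop (510,90) on the right station, plug at (115,200), knob at (350,340) in the near-centre notch. I'll lift, shut the fingers, turn to align with the comparator and move to the near side of the knob.

Emit:
send_rows(targets=[{"xyz": [0.7, -1, 0.6], "rotation": [0, 0, 0.947], "hand": 1}, {"xyz": [0.7, -1, 0.6], "rotation": [0, 0, 0.947], "hand": 1}, {"xyz": [0.7, -1, 0.6], "rotation": [0, 0, 0.947], "hand": 1}, {"xyz": [0.7, -1, 0.6], "rotation": [0, 0, 0.947], "hand": 1}, {"xyz": [0.7, -1, 0.6], "rotation": [0, 0, 0.947], "hand": 1}])

```text
time: 0.72
tool_pos: [0.2504, 0.4567, 0.3216]
tcp_rot: [[-0.965, -0.262, -0.0], [-0.262, 0.965, -0.001], [0.0, -0.001, -1.0]]
contact_force: [0.4, 0.2, -0.0]
opening: 0.0001
finger_force: 0.0
```

Emit:
send_rows(targets=[{"xyz": [0.6, -1, 0], "rotation": [0, 0, 0], "hand": 1}, {"xyz": [0.6, -1, 0], "rotation": [0, 0, 0], "hand": 1}, {"xyz": [0.6, -1, 0], "rotation": [0, 0, 0], "hand": 1}, {"xyz": [0.6, -1, 0], "rotation": [0, 0, 0], "hand": 1}, {"xyz": [0.6, -1, 0], "rotation": [0, 0, 0], "hand": 1}])

```text
time: 1.35
tool_pos: [0.3401, 0.3068, 0.3211]
tcp_rot: [[-0.966, -0.259, -0.0], [-0.259, 0.966, -0.0], [0.0, -0.0, -1.0]]
contact_force: [0.5, -0.5, -0.7]
opening: 0.0003
finger_force: 0.0
```

Emit:
send_rows(targets=[{"xyz": [0.6, -1, 0], "rotation": [0, 0, 0], "hand": 1}, {"xyz": [0.6, -1, 0], "rotation": [0, 0, 0], "hand": 1}, {"xyz": [0.6, -1, 0], "rotation": [0, 0, 0], "hand": 1}, {"xyz": [0.6, -1, 0], "rotation": [0, 0, 0], "hand": 1}, {"xyz": [0.6, -1, 0], "rotation": [0, 0, 0], "hand": 1}])

```text
time: 1.98
tool_pos: [0.4301, 0.1569, 0.3211]
tcp_rot: [[-0.966, -0.259, -0.0], [-0.259, 0.966, -0.0], [0.0, 0.0, -1.0]]
contact_force: [-0.8, 0.1, 0.3]
opening: 0.0
finger_force: 0.0
```

Emit:
send_rows(targets=[{"xyz": [0.13, -1, 0], "rotation": [0, 0, 0], "hand": 1}, {"xyz": [0.13, -1, 0], "rotation": [0, 0, 0], "hand": 1}, {"xyz": [0.13, -1, 0], "rotation": [0, 0, 0], "hand": 1}, {"xyz": [0.13, -1, 0], "rotation": [0, 0, 0], "hand": 1}, {"xyz": [0.13, -1, 0], "rotation": [0, 0, 0], "hand": 1}])

```text
time: 2.6
tool_pos: [0.4491, 0.007, 0.3211]
tcp_rot: [[-0.966, -0.259, -0.0], [-0.259, 0.966, -0.0], [0.0, 0.0, -1.0]]
contact_force: [-0.1, -0.2, -0.7]
opening: -0.0004
finger_force: 0.0
```

Emit:
send_rows(targets=[{"xyz": [0, -0.73, 0], "rotation": [0, 0, 0], "hand": 1}, {"xyz": [0, 0, -0.9], "rotation": [0, 0, 0], "hand": 1}, {"xyz": [0, 0, -0.9], "rotation": [0, 0, 0], "hand": 1}, {"xyz": [0, 0, -0.9], "rotation": [0, 0, 0], "hand": 1}, {"xyz": [0, 0, -0.8], "rotation": [0, 0, 0], "hand": 1}])

```text
time: 3.22
tool_pos: [0.4489, -0.014, 0.2152]
tcp_rot: [[-0.966, -0.259, -0.001], [-0.259, 0.966, -0.0], [0.001, 0.0, -1.0]]
contact_force: [0.2, 0.5, -0.4]
opening: -0.0002
finger_force: 0.0
```

Run:
```python
from h import *
s=telemetry.sense(); print(s["tool_pos"],toC(s["tool_pos"]),s["contact_force"])
c=cap("scene"); print(knob(c)); cv2.imwrite("pics/s1.png",cv2.resize(c["image"][140:310,170:390],None,fx=3.5,fy=3.5,interpolation=3))
```

```text
[ 0.44886388 -0.01395153  0.21520313] [-0.10059294  0.00143265] [ 0.24841267  0.49675192 -0.35508457]
(95, array([-0.0326,  0.0049]), array([0.5137, 0.007 , 0.2307]))
```

View pics/s1.png

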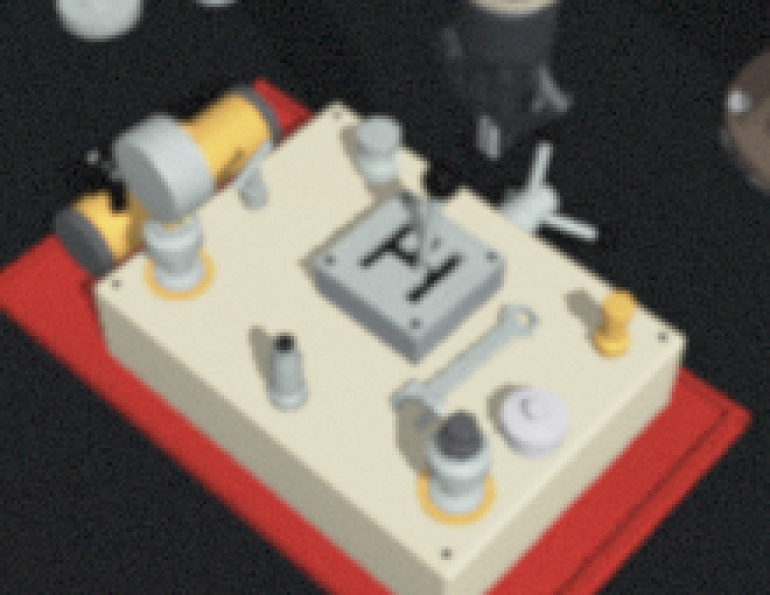

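The knob shows at crop (440,180) in the scene view, with the fingers at (490,140) on its near side. I'll check the knob by triangulating the two rays.

Run:
```python
from h import *
L=[]
for n,(u,v) in(("top",(268,225)),("scene",(170+440/3.5,140+180/3.5))):
    c=dict(np.load(f"{n}0.npz"));K,T=c["K"],c["T"]
    d=T[:3,:3]@np.array([(u-K[0,2])/K[0,0],-(v-K[1,2])/K[1,1],-1]);d/=np.linalg.norm(d)
    L.append((T[:3,3],d)); p=T[:3,3]+d*(.229-T[2,3])/d[2]; print(n,toC(p),c["range_z"][int(v)-2:int(v)+3,int(u)-2:int(u)+3].round(3)[::2], (T[2,3]-.24))
    print(cloud(c)[int(v),int(u)])
M=sum(np.eye(3)-np.outer(d,d) for o,d in L);b=sum((np.eye(3)-np.outer(d,d))@o for o,d in L)
x=np.linalg.solve(M,b);print("tri",x,toC(x))
```

```text
top [-0.03407636  0.0005522 ] [[1.449 1.447 1.451 1.449 1.448]
 [1.451 1.456 1.449 1.447 1.444]
 [1.453 1.451 1.451 1.449 1.451]] 1.45291203545219
[0.51253361 0.00204304 0.24484615]
scene [-0.03296701  0.00458157] [[1.21  1.206 1.211 1.208 1.208]
 [1.211 1.207 1.206 1.207 1.209]
 [1.212 1.21  1.208 1.207 1.211]] 0.9063153095347887
[0.52238725 0.01542611 0.24459847]
tri [0.51251394 0.00328023 0.2255061 ] [-0.0346518   0.00160341]
```

Emit:
send_rows(targets=[{"xyz": [0.32, 0.086, 0], "rotation": [0, 0, 0], "hand": 1}, {"xyz": [0.32, 0.086, 0], "rotation": [0, 0, 0], "hand": 1}, {"xyz": [0.32, 0.086, 0], "rotation": [0, 0, 0], "hand": 1}, {"xyz": [0.32, 0.086, 0], "rotation": [0, 0, 0], "hand": 1}, {"xyz": [0.32, 0.086, 0], "rotation": [0, 0, 0], "hand": 1}])

```text
time: 3.9
tool_pos: [0.4975, -0.001, 0.2164]
tcp_rot: [[-0.966, -0.259, -0.001], [-0.259, 0.966, -0.0], [0.001, 0.0, -1.0]]
contact_force: [-2.3, -1.2, 2.4]
opening: 0.0003
finger_force: 1.6
```

Run:
```python
from h import *
s=telemetry.sense(); print(s["tool_pos"],toC(s["tool_pos"]),s["contact_force"])
c=cap("scene"); print(knob(c)); cv2.imwrite("pics/s2.png",cv2.resize(c["image"][140:310,170:390],None,fx=3.5,fy=3.5,interpolation=3))
```

```text
[ 0.49751955 -0.0009521   0.21640265] [-0.05023068  0.00139613] [-2.31739824 -1.15234667  2.36666171]
(135, array([-0.0288,  0.0063]), array([0.5169, 0.0093, 0.2363]))
```

Emit:
send_rows(targets=[{"xyz": [0.16, 0.043, 0], "rotation": [0, 0, 0], "hand": 1}, {"xyz": [0.16, 0.043, 0], "rotation": [0, 0, 0], "hand": 1}, {"xyz": [0.16, 0.043, 0], "rotation": [0, 0, 0], "hand": 1}, {"xyz": [0.13, 0.035, 0], "rotation": [0, 0, 0], "hand": 1}])

```text
time: 4.45
tool_pos: [0.5159, 0.004, 0.2164]
tcp_rot: [[-0.966, -0.259, 0.0], [-0.259, 0.966, 0.0], [-0.0, 0.0, -1.0]]
contact_force: [-2.7, -0.9, 2.4]
opening: 0.0002
finger_force: 1.3
```

Run:
```python
from h import *
s=telemetry.sense(); print(s["tool_pos"],toC(s["tool_pos"]),s["contact_force"])
c=cap("scene"); d=cap("top"); print(knob(c),knob(d)); cv2.imwrite("pics/s3.png",np.hstack([cv2.resize(i[k],None,fx=4,fy=4,interpolation=3) for i,k in((c["image"],np.s_[140:260,240:340]),(d["image"],np.s_[160:280,220:320]))]))
```

```text
[0.51594655 0.00398667 0.2163502 ] [-0.03115331  0.00139735] [-2.68652584 -0.90082811  2.37867897]h.py:19: RuntimeWarning: Mean of empty slice.
  s=least_squares(lambda s:np.linalg.norm(A-s,axis=1)-.017,A.mean(0)-[0,0,.01],loss="soft_l1",f_scale=.002).x
  ret = um.true_divide(
Traceback (most recent call last):
  File "h.py", line 19, in knob
    s=least_squares(lambda s:np.linalg.norm(A-s,axis=1)-.017,A.mean(0)-[0,0,.01],loss="soft_l1",f_scale=.002).x
      ~~~~~~~~~~~~~^^^^^^^^^^^^^^^^^^^^^^^^^^^^^^^^^^^^^^^^^^^^^^^^^^^^^^^^^^^^^^^^^^^^^^^^^^^^^^^^^^^^^^^^^^
ValueError: Initial guess is outside of provided bounds
```

Emit:
send_rows(targets=[{"xyz": [0.1, 0.027, 0], "rotation": [0, 0, 0], "hand": 1}, {"xyz": [0.06, 0.017, 0], "rotation": [0, 0, 0], "hand": 1}])

```text
time: 4.8
tool_pos: [0.5206, 0.0053, 0.2163]
tcp_rot: [[-0.966, -0.259, 0.0], [-0.259, 0.966, 0.0], [-0.0, 0.0, -1.0]]
contact_force: [-1.9, -1.5, 3.3]
opening: -0.0
finger_force: 1.2
```

Run:
```python
from h import *
s=telemetry.sense(); print(s["tool_pos"],toC(s["tool_pos"]),s["contact_force"])
c=cap("scene"); cv2.imwrite("pics/s3.png",cv2.resize(c["image"][140:260,230:350],None,fx=5,fy=5,interpolation=3)); print(knob(c))
```

```text
[0.52056607 0.00527514 0.21634021] [-0.02635772  0.0014463 ] [-1.94795213 -1.51367446  3.2843861 ]
(128, array([-0.0029,  0.0069]), array([0.5418, 0.0167, 0.2365]))
```

View pics/s3.png

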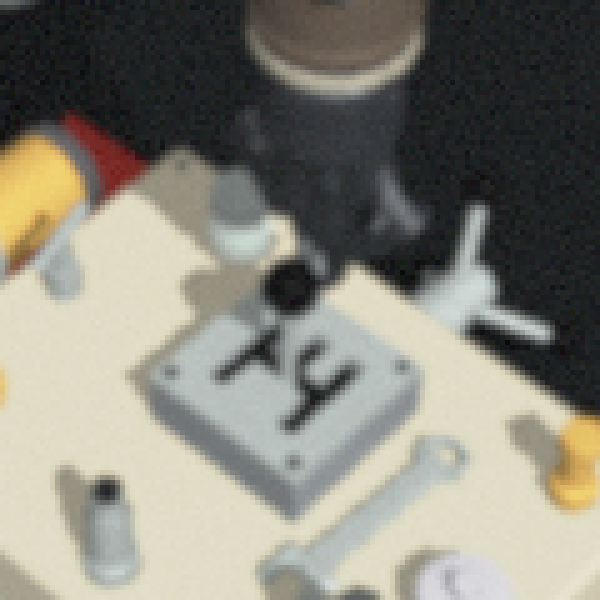

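The knob is at crop (290,285), with the rod upright near the cross slot and the fingers behind it. I'll nudge it a few mm more to feel the far edge.

Emit:
send_rows(targets=[{"xyz": [0.08, 0.022, 0], "rotation": [0, 0, 0], "hand": 1}])

```text
time: 4.97
tool_pos: [0.5228, 0.0059, 0.2163]
tcp_rot: [[-0.966, -0.259, -0.0], [-0.259, 0.966, 0.0], [0.0, 0.0, -1.0]]
contact_force: [-1.8, -0.7, 2.4]
opening: -0.0001
finger_force: 1.2
```

Emit:
send_rows(targets=[{"xyz": [0.05, 0.013, 0], "rotation": [0, 0, 0], "hand": 1}])

```text
time: 5.1
tool_pos: [0.5239, 0.0062, 0.2163]
tcp_rot: [[-0.966, -0.259, -0.001], [-0.259, 0.966, -0.0], [0.001, 0.0, -1.0]]
contact_force: [-6.8, -1.4, 6.8]
opening: -0.0001
finger_force: 3.8
```

The force step marks the far edge of the cross slot. I'll back off and go round to the left side of the knob.

Emit:
send_rows(targets=[{"xyz": [-1, -0.277, 0], "rotation": [0, 0, 0], "hand": 1}, {"xyz": [-0.259, 0.966, 0], "rotation": [0, 0, 0], "hand": 1}, {"xyz": [-0.259, 0.966, 0], "rotation": [0, 0, 0], "hand": 1}, {"xyz": [0.773, 0.207, 0], "rotation": [0, 0, 0], "hand": 1}, {"xyz": [0.773, 0.207, 0], "rotation": [0, 0, 0], "hand": 1}])

```text
time: 5.72
tool_pos: [0.5262, 0.0694, 0.2166]
tcp_rot: [[-0.966, -0.26, 0.001], [-0.26, 0.966, 0.001], [-0.002, 0.0, -1.0]]
contact_force: [-0.2, 0.7, -0.3]
opening: -0.0003
finger_force: 0.0
```

Run:
```python
from h import *
s=telemetry.sense(); print(s["tool_pos"],toC(s["tool_pos"]),s["contact_force"])
c=cap("scene"); cv2.imwrite("pics/s4.png",cv2.resize(c["image"][140:260,230:350],None,fx=5,fy=5,interpolation=3)); print(knob(c))
```

```text
[0.52622568 0.06940297 0.21658256] [-0.00429345  0.06192421] [-0.21671043  0.729387   -0.26949922]
(122, array([0.0129, 0.0262]), array([0.552 , 0.0393, 0.2487]))
```

View pics/s4.png

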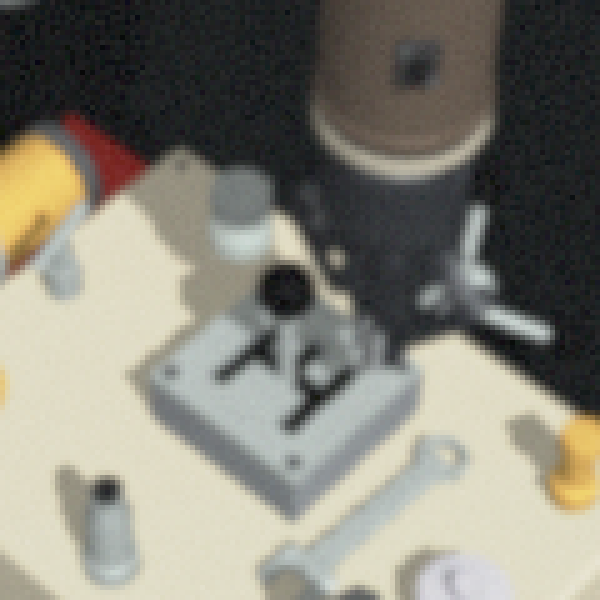

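The knob is at (287,288), still upright, and the fingers are at (370,340) on its left. Now I'll push right.

Emit:
send_rows(targets=[{"xyz": [0.086, -0.322, 0], "rotation": [0, 0, 0], "hand": 1}, {"xyz": [0.086, -0.322, 0], "rotation": [0, 0, 0], "hand": 1}, {"xyz": [0.086, -0.322, 0], "rotation": [0, 0, 0], "hand": 1}, {"xyz": [0.086, -0.322, 0], "rotation": [0, 0, 0], "hand": 1}])

```text
time: 6.28
tool_pos: [0.5354, 0.0292, 0.2166]
tcp_rot: [[-0.966, -0.259, 0.0], [-0.259, 0.966, 0.001], [-0.0, 0.001, -1.0]]
contact_force: [-1.8, 3.4, 2.9]
opening: -0.0003
finger_force: 1.3
```

Emit:
send_rows(targets=[{"xyz": [0.069, -0.258, 0], "rotation": [0, 0, 0], "hand": 1}, {"xyz": [0.069, -0.258, 0], "rotation": [0, 0, 0], "hand": 1}, {"xyz": [0.069, -0.258, 0], "rotation": [0, 0, 0], "hand": 1}])

```text
time: 6.65
tool_pos: [0.5414, 0.0062, 0.216]
tcp_rot: [[-0.966, -0.259, -0.001], [-0.259, 0.966, 0.0], [0.001, 0.0, -1.0]]
contact_force: [-1.5, 2.0, -2.8]
opening: -0.0003
finger_force: 1.2
```

Run:
```python
from h import *
s=telemetry.sense(); print(s["tool_pos"],toC(s["tool_pos"]),s["contact_force"],toC(s["contact_force"][:2]+G))
```

```text
[0.54141084 0.00616057 0.21600514] [-0.00599404 -0.00309346] [-1.52637346  2.04807352 -2.7591876 ] [-0.94428311  2.37334163]
```

Emit:
send_rows(targets=[{"xyz": [0.052, -0.193, 0], "rotation": [0, 0, 0], "hand": 1}, {"xyz": [0.052, -0.193, 0], "rotation": [0, 0, 0], "hand": 1}])

```text
time: 6.9
tool_pos: [0.5447, -0.0053, 0.2161]
tcp_rot: [[-0.966, -0.259, -0.001], [-0.259, 0.966, 0.0], [0.001, 0.0, -1.0]]
contact_force: [-0.8, 1.2, -1.5]
opening: 0.0003
finger_force: 1.2
```

Emit:
send_rows(targets=[{"xyz": [0.017, -0.064, 0], "rotation": [0, 0, 0], "hand": 1}, {"xyz": [0.017, -0.064, 0], "rotation": [0, 0, 0], "hand": 1}])

```text
time: 7.15
tool_pos: [0.5458, -0.0088, 0.2163]
tcp_rot: [[-0.966, -0.259, -0.0], [-0.259, 0.966, 0.0], [0.0, 0.0, -1.0]]
contact_force: [-0.8, 2.5, -1.3]
opening: -0.0001
finger_force: 1.1
```

Run:
```python
from h import *
s=telemetry.sense(); print(s["tool_pos"],toC(s["tool_pos"]),s["contact_force"],toC(s["contact_force"][:2]+G))
c=cap("scene"); cv2.imwrite("pics/s5.png",cv2.resize(c["image"][140:260,230:350],None,fx=5,fy=5,interpolation=3)); print(knob(c))
```

```text
[ 0.54581868 -0.00884103  0.21627318] [-0.0056191  -0.01872473] [-0.79864339  2.4976315  -1.32704435] [-0.12499568  2.61923089]
(121, array([ 0.0094, -0.0249]), array([ 0.5619, -0.0109,  0.2438]))
```

View pics/s5.png

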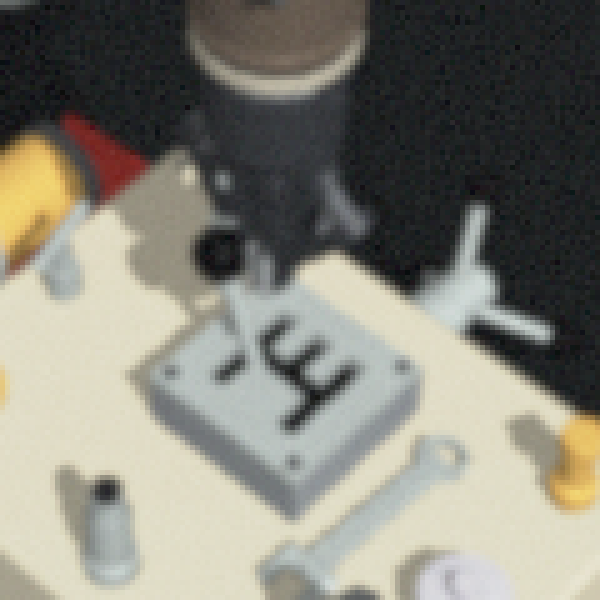

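The knob has moved to (220,253), with the rod near the right end of the cross slot. I'll push gently to feel that end.

Emit:
send_rows(targets=[{"xyz": [0.017, -0.064, 0], "rotation": [0, 0, 0], "hand": 1}])

```text
time: 7.32
tool_pos: [0.5463, -0.0105, 0.2163]
tcp_rot: [[-0.966, -0.26, -0.0], [-0.26, 0.966, 0.0], [0.0, 0.0, -1.0]]
contact_force: [-1.5, 3.3, -2.3]
opening: 0.0
finger_force: 2.0
```

Emit:
send_rows(targets=[{"xyz": [0.013, -0.048, 0], "rotation": [0, 0, 0], "hand": 1}])

```text
time: 7.45
tool_pos: [0.5464, -0.0113, 0.2161]
tcp_rot: [[-0.966, -0.26, -0.001], [-0.26, 0.966, 0.001], [0.0, 0.001, -1.0]]
contact_force: [-2.1, 6.1, -3.3]
opening: 0.0003
finger_force: 3.4
```

End stop felt. I'll retreat and go to the knob's near side.

Emit:
send_rows(targets=[{"xyz": [-0.173, 0.644, 0], "rotation": [0, 0, 0], "hand": 1}, {"xyz": [-0.805, -0.216, 0], "rotation": [0, 0, 0], "hand": 1}, {"xyz": [-0.805, -0.216, 0], "rotation": [0, 0, 0], "hand": 1}, {"xyz": [0.216, -0.805, -0.13], "rotation": [0, 0, 0], "hand": 1}, {"xyz": [0.216, -0.805, -0.13], "rotation": [0, 0, 0], "hand": 1}])

```text
time: 8.07
tool_pos: [0.5068, -0.0553, 0.2091]
tcp_rot: [[-0.966, -0.259, 0.002], [-0.259, 0.966, -0.0], [-0.002, -0.001, -1.0]]
contact_force: [0.6, -0.1, -0.3]
opening: -0.0001
finger_force: 0.0
```

Run:
```python
from h import *
s=telemetry.sense(); print(s["tool_pos"],toC(s["tool_pos"]),s["contact_force"],toC(s["contact_force"][:2]+G))
c=cap("scene"); cv2.imwrite("pics/s6.png",cv2.resize(c["image"][140:260,230:350],None,fx=5,fy=5,interpolation=3))
```

```text
[ 0.50682814 -0.05529378  0.20914949] [-0.05530393 -0.05350314] [ 0.5809016  -0.05663794 -0.34352481] [ 0.54644888 -0.20505645]
```

View pics/s6.png

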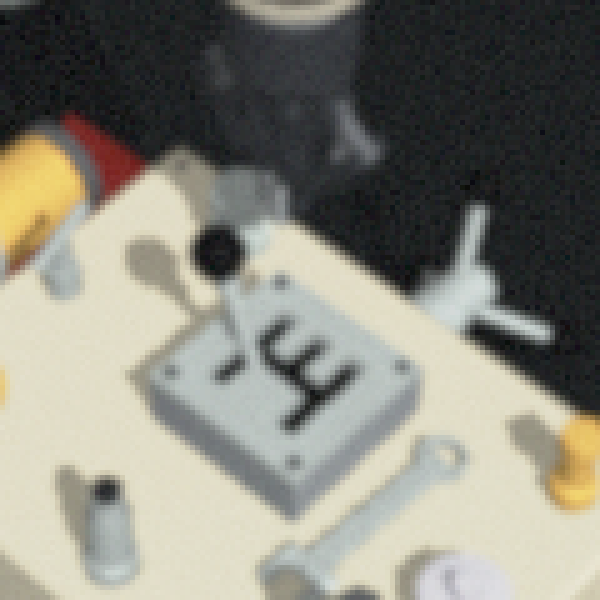

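The knob is at (217,252) and the fingers are free on its near side. Pushing far, into the slot.

Emit:
send_rows(targets=[{"xyz": [0.322, 0.086, 0], "rotation": [0, 0, 0], "hand": 1}, {"xyz": [0.322, 0.086, 0], "rotation": [0, 0, 0], "hand": 1}, {"xyz": [0.322, 0.086, 0], "rotation": [0, 0, 0], "hand": 1}, {"xyz": [0.258, 0.069, 0], "rotation": [0, 0, 0], "hand": 1}])

```text
time: 8.62
tool_pos: [0.5433, -0.0438, 0.2084]
tcp_rot: [[-0.966, -0.26, -0.001], [-0.26, 0.966, -0.0], [0.001, 0.0, -1.0]]
contact_force: [-3.5, -0.5, 3.6]
opening: -0.0002
finger_force: 1.7
```

Emit:
send_rows(targets=[{"xyz": [0.193, 0.052, 0], "rotation": [0, 0, 0], "hand": 1}, {"xyz": [0.193, 0.052, 0], "rotation": [0, 0, 0], "hand": 1}])

```text
time: 8.88
tool_pos: [0.5544, -0.041, 0.2084]
tcp_rot: [[-0.966, -0.259, -0.001], [-0.259, 0.966, 0.0], [0.001, 0.001, -1.0]]
contact_force: [-3.3, 0.1, 1.4]
opening: 0.0002
finger_force: 1.7
```

Run:
```python
from h import *
s=telemetry.sense(); print(s["tool_pos"],toC(s["tool_pos"]),s["contact_force"],toC(s["contact_force"][:2]+G))
```

```text
[ 0.55436565 -0.04095975  0.20836337] [-0.0056763  -0.05196115] [-3.26095648  0.12651005  1.41156109] [-3.11709888  0.96619697]
```

Moving freely into the slot. 20–27 mm to go.

Emit:
send_rows(targets=[{"xyz": [0.193, 0.052, -0.03], "rotation": [0, 0, 0], "hand": 1}, {"xyz": [0.193, 0.052, -0.03], "rotation": [0, 0, 0], "hand": 1}, {"xyz": [0.129, 0.034, -0.03], "rotation": [0, 0, 0], "hand": 1}])

```text
time: 9.25
tool_pos: [0.5704, -0.037, 0.2057]
tcp_rot: [[-0.966, -0.259, 0.0], [-0.259, 0.966, 0.0], [-0.0, -0.0, -1.0]]
contact_force: [-2.9, 0.3, 2.1]
opening: -0.0003
finger_force: 1.5
```

Emit:
send_rows(targets=[{"xyz": [0.097, 0.026, -0.03], "rotation": [0, 0, 0], "hand": 1}, {"xyz": [0.064, 0.017, 0], "rotation": [0, 0, 0], "hand": 1}])

```text
time: 9.5
tool_pos: [0.5748, -0.0358, 0.2047]
tcp_rot: [[-0.966, -0.259, -0.0], [-0.259, 0.966, -0.0], [0.0, 0.0, -1.0]]
contact_force: [-2.8, 0.7, 0.3]
opening: 0.0001
finger_force: 1.4
```

Emit:
send_rows(targets=[{"xyz": [0.064, 0.017, 0], "rotation": [0, 0, 0], "hand": 1}])

```text
time: 9.62
tool_pos: [0.5763, -0.0353, 0.2046]
tcp_rot: [[-0.966, -0.259, -0.001], [-0.259, 0.966, 0.0], [0.001, 0.0, -1.0]]
contact_force: [-3.3, 1.1, -2.2]
opening: 0.0002
finger_force: 1.5
```

Emit:
send_rows(targets=[{"xyz": [0.064, 0.017, 0], "rotation": [0, 0, 0], "hand": 1}])

```text
time: 9.75
tool_pos: [0.5782, -0.0348, 0.2045]
tcp_rot: [[-0.966, -0.259, -0.001], [-0.259, 0.966, 0.0], [0.001, 0.0, -1.0]]
contact_force: [-3.8, 0.5, -1.2]
opening: 0.0005
finger_force: 1.5
```

Emit:
send_rows(targets=[{"xyz": [0.064, 0.017, 0], "rotation": [0, 0, 0], "hand": 1}])

```text
time: 9.88
tool_pos: [0.5803, -0.0344, 0.2046]
tcp_rot: [[-0.966, -0.259, -0.001], [-0.259, 0.966, -0.0], [0.001, 0.0, -1.0]]
contact_force: [-4.7, 0.9, -2.5]
opening: -0.0002
finger_force: 2.5
```

Emit:
send_rows(targets=[{"xyz": [0.048, 0.013, 0], "rotation": [0, 0, 0], "hand": 1}])

```text
time: 10.0
tool_pos: [0.5809, -0.0343, 0.2044]
tcp_rot: [[-0.966, -0.259, -0.003], [-0.259, 0.966, -0.0], [0.003, 0.0, -1.0]]
contact_force: [-8.0, -1.0, -0.8]
opening: -0.0
finger_force: 4.0
```

The end stop came where predicted. Backing off and lifting clear.

Emit:
send_rows(targets=[{"xyz": [-0.5, -0.134, 0], "rotation": [0, 0, 0], "hand": 1}, {"xyz": [-0.9, -0.241, 0.3], "rotation": [0, 0, 0], "hand": 1}, {"xyz": [-0.9, -0.241, 1], "rotation": [0, 0, 0], "hand": 1}, {"xyz": [-0.9, -0.241, 1], "rotation": [0, 0, 0], "hand": 1}, {"xyz": [0, 0, 0], "rotation": [0, 0, 0], "hand": 1}])

```text
time: 10.62
tool_pos: [0.4861, -0.0609, 0.2767]
tcp_rot: [[-0.966, -0.257, 0.006], [-0.257, 0.966, 0.001], [-0.007, -0.0, -1.0]]
contact_force: [-0.3, 0.0, 0.4]
opening: 0.0003
finger_force: 0.0
```

Run:
```python
from h import *
s=telemetry.sense(); print(s["tool_pos"],toC(s["tool_pos"]),s["contact_force"])
c=cap("scene"); cv2.imwrite("pics/s7.png",cv2.resize(c["image"][140:290,200:370],None,fx=4,fy=4,interpolation=3)); print(knob(c))
```

```text
[ 0.4860952  -0.06094365  0.27671268] [-0.0767927  -0.05359442] [-0.25604243  0.02120882  0.38649604]
(84, array([ 0.0495, -0.0435]), array([ 0.6055, -0.0185,  0.2177]))
```

View pics/s7.png

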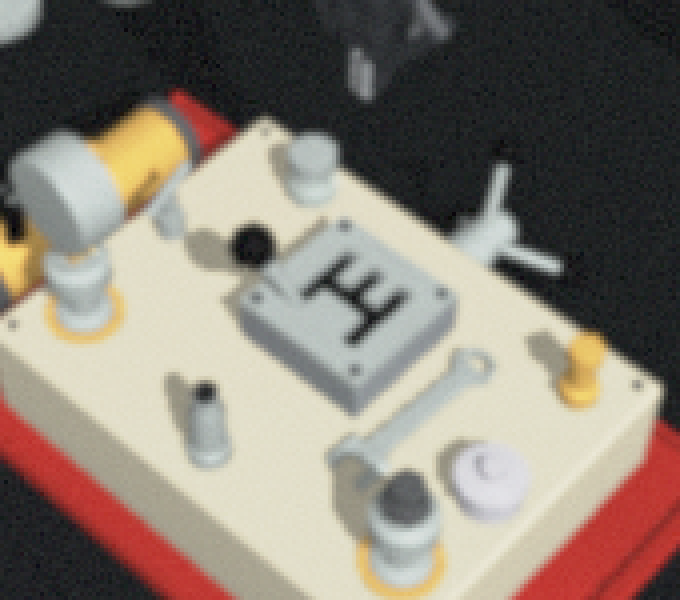

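The knob is at (253,247), in the far slot on the gauge's side: about +49 mm far and 45–49 mm right of the gate centre. Nothing else has moved and the fingers are clear, so I'm handing in.

```bash
python3 -c "
from h import *
print(manip.finish_job())"
```

```text
the job is handed in; nothing more can be done
None
```

I pushed the lever out of park, across to the right, and home against the end stop of the far right slot, so the gauge's station should be under pressure. The job is handed in with the arm clear, but the hand-in returned no verdict.

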